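# Unlock, flip and lock the status plate of the part that passed

## Robot

A 6-joint arm with a two-finger parallel gripper is mounted at the origin on a cart in front of the work surface, level with it; the furniture and walls round the work are solid. World frame = base frame: x ahead of the robot, y to its left, z up, the work surface at z = 0. Lengths are in mm, angles in rad, forces in N, time in s.
With the tool pointing down it reaches from about 300 to 825 mm from the base axis. Payload 5.4 kg.
Tool frame: the origin (TCP) lies at the very end of the fingers, on their centre line; the grasp point (between the pads) lies 19 mm behind it; z points along the fingers, y is the line along which they close (so a half turn about z gives the same grasp; the last joint's range is limited). The gripper opens to 92 mm and grips with 3 to 60 N. Pads are 20 mm wide; open, the fingers measure 128 mm over their backs; the gripper's body (75 mm by 189 mm) begins 69 mm behind the grasp point.
Start: joints at [-1.485, 0.158, 1.597, -0, 1.386, -0.21], TCP at [167.592, -550.017, 214.601] pointing down, gripper open.
Joint ranges: [-2.91, 2.91], [-0.94, 2.29], [0.18, 2.7], [-1.29, 4.43], [0.17, 2.64], [-3, 3]. Speed limits (rad/s): [2.57, 2.57, 3.14, 3.14, 3.14, 3.14].

## Interface

Orientations are given as a rotation vector (axis times angle).
In Python, from rig import * gives the robot as it stands.
- The arm moves only by the tool send_rows, never from a script. Its argument "series" is a list of rows, each a list of 7 numbers: the shift along the tool's x, y, z in m, then the turn, a rotation vector about the tool's x, y, z in degrees, then the finger opening in m, from 0 to 0.0919. In form: [[dx, dy, dz, rx, ry, rz, grip], ...]. A call has 1 to 5 rows; each row is the pose to reach, as a shift and turn from the pose commanded when the call began, along the tool's axes at that moment; what a row does not reach only later rows make up. A row lasts 1/12 s, in which the tool goes at most 41.7 mm and 7.16 degrees, less where a joint would pass 70% of its speed; a pose out of reach is approached as far as the arm can. A call with a gripper value outside its range is refused whole. The fingers move at their own pace and stop on an object; the grip force is fixed at half the most. Time passes only in rows, so rows that repeat a pose let the fingers close. It gives the time, the measured TCP pose, the force, the opening and the grip force at its end, in the units of the state.
- get_state(): the state, without advancing time (a new reading comes with each control period).
- grab_frame(name): name is "scene" or "top"; returns (picture, depth): 420x560x3 uint8, blue, green, red; 420x560 float32, mm along the optical axis (not along the pixel's ray), 0 where there is no reading.
- get_calibration(name): a dict with "fx", "fy", "cx", "cy" (pixels), "cam_to_world" (4x4, takes a point from camera to world coordinates). Camera axes: x right, y up, looking along -z (the intrinsics and any distortion apply to the point x, -y, -z); pixel columns grow to the right and rows downward; lengths in mm; the calibration is good to about 2 mm. A picture is of the moment at which its call begins. get_calibration takes no time and is no camera call.
- finish_job(): hands the job in; it is judged then, once.
The state is a dict: "t": time; "joints": joint angles; "qd": joint speeds; "effort": joint torques, N m; "tcp_pos": TCP position; "eef_rot": TCP orientation; "force": force on the tool from outside, world axes, zero at the start; "ft_torque": the same for the moment, N m; "finger_gap": finger opening in mm; "finger_force": force on a finger pad.
Only numpy, scipy, OpenCV 4.12 (cv2) and the standard library are available. Lean on these libraries where they do the work, as an engineer would, in place of code of your own. Each camera call takes 0.05 s, during which the arm holds its last target. There are 200 camera calls.

## Task

The coil spring has passed its check, so its tray must show it. On the coil spring's tray, push the knob of the half-moon keeper round a quarter turn so that the hinged status plate is free, flip the plate right over its hinge until it lies flat and the sign shows a ring instead of a cross, then push the keeper on round to its stop so that it holds the turned plate down. Only push with the fingertips, gently: nothing is to be pinched, lifted or carried, and the caliper's tray, the parts in both trays and the loose things on the bench stay as they are.

Things in the scene. Friction and masses are not known exactly. Their poses are not given: they have to be found in the camera images.
- spring_tray: Fixed tray of the coil spring: grey base 170 x 96 x 6 mm. Origin at the centre of its underside; x from its front (sign, robot's side) to its rear (part), y to its left, z up. A level sign board 84 (x) by 76 (y) mm, top at z = 81 mm, has its centre at x = -50, y = 0; the plate's hinge crosses its middle. Part tray at the rear: x = -1 to 83, rim 12 mm above its floor at z = 8.
- spring_hinge (a point): Middle of the hinge line of the coil spring's status plate: x = -50, y = 0, z = 84 mm in its tray's frame; the line runs along the tray's y. From the hinge the plate is level for 42 mm, as far as the board reaches; then comes a 48 mm wide, 29 mm long lip bent 70 degrees out of the plate: up when the plate is at 0, down when it is at pi.
- spring_lip (a point): Middle of the lip's edge on the coil spring's plate, a slick black round guard 6 mm thick and 48 mm long (moves with the plate). With the plate at 0 it is 51 mm in front of the hinge line, 8 mm left of its middle, 111 mm above the bench. A fingertip in front of it that moves rearward and up in an arc over the hinge turns the plate; the space in front of the lip is free.
- spring_plate (a joint): Status plate of the coil spring: smooth aluminium, 70 mm wide, 3.6 mm thick, about 50 g, stiff hinge (0.04 N m, 1 N at its edge), stays where left. Rad: 0 = level over the board's front half (sign shows a cross), pi/2 = upright, pi = turned over, level over the rear half (sign shows a ring), its top then 86 mm above the bench. Stops at 0 and pi.
- spring_keeper (a joint): Keeper of the coil spring's plate: half-moon, radius 23, z = 87 to 90 mm, upright pivot at x = -50, y = -47 mm of the tray. Rad, anticlockwise from above, stops at 0 and pi: 0 = it holds the plate down in front, knob to the front right; pi/2 = plate free (within 0.5), knob to the rear right; pi = it holds the turned plate, knob to the rear left, above the plate. Stiff (0.6 N at the knob), stays where left.
- spring_knob (a point): Middle of the upright black knob on the arm of the coil spring's keeper, 45 mm from the keeper's pivot, 12 mm in diameter, from 90 to 110 mm above the bench; moves with the keeper. It stands at 45 degrees (diagonally front right) from the pivot when the keeper is at 0.
- caliper_tray: Fixed tray of the brake caliper: grey base 170 x 96 x 6 mm. Origin at the centre of its underside; x from its front (sign, robot's side) to its rear (part), y to its left, z up. A level sign board 84 (x) by 76 (y) mm, top at z = 81 mm, has its centre at x = -50, y = 0; the plate's hinge crosses its middle. Part tray at the rear: x = -1 to 83, rim 12 mm above its floor at z = 8.
- caliper_hinge (a point): Middle of the hinge line of the brake caliper's status plate: x = -50, y = 0, z = 84 mm in its tray's frame; the line runs along the tray's y. From the hinge the plate is level for 42 mm, as far as the board reaches; then comes a 48 mm wide, 29 mm long lip bent 70 degrees out of the plate: up when the plate is at 0, down when it is at pi.
- caliper_lip (a point): Middle of the lip's edge on the brake caliper's plate, a slick black round guard 6 mm thick and 48 mm long (moves with the plate). With the plate at 0 it is 51 mm in front of the hinge line, 8 mm left of its middle, 111 mm above the bench. A fingertip in front of it that moves rearward and up in an arc over the hinge turns the plate; the space in front of the lip is free.
- caliper_plate (a joint): Status plate of the brake caliper: smooth aluminium, 70 mm wide, 3.6 mm thick, about 50 g, stiff hinge (0.04 N m, 1 N at its edge), stays where left. Rad: 0 = level over the board's front half (sign shows a cross), pi/2 = upright, pi = turned over, level over the rear half (sign shows a ring), its top then 86 mm above the bench. Stops at 0 and pi.
- caliper_keeper (a joint): Keeper of the brake caliper's plate: half-moon, radius 23, z = 87 to 90 mm, upright pivot at x = -50, y = -47 mm of the tray. Rad, anticlockwise from above, stops at 0 and pi: 0 = it holds the plate down in front, knob to the front right; pi/2 = plate free (within 0.5), knob to the rear right; pi = it holds the turned plate, knob to the rear left, above the plate. Stiff (0.6 N at the knob), stays where left.
- caliper_knob (a point): Middle of the upright black knob on the arm of the brake caliper's keeper, 45 mm from the keeper's pivot, 12 mm in diameter, from 90 to 110 mm above the bench; moves with the keeper. It stands at 45 degrees (diagonally front right) from the pivot when the keeper is at 0.
- spring_middle (a point): Centre of the loose coil spring, dark steel, 37 mm across, 66 mm high, standing upright in its tray.
- caliper_middle (a point): Centre of the loose gold brake caliper, about 48 x 63 x 41 mm, lying in its tray.
- pliers: Snap-ring pliers with red handles, 50 x 171 x 14 mm, loose on the bench between the trays. Origin at the centre of the underside, length along y.
- brush: Grease brush, 32 x 165 x 11 mm, loose on the bench. Origin at the centre of the underside, length along y.
- pen: Paint marker pen, 13 x 132 x 13 mm, loose on the bench. Origin at the centre of the underside, length along y.

How it is judged:
By the outcome, as a careful person would: the job done as asked, in the order asked, and still so for the second after the job is handed in, with the robot touching nothing.
It also fails if it takes over 64 s, if anything falls off the work surface, if the arm or the gripper's body presses on something with over 40 N, if the wrist force passes 120 N, or if a joint passes its speed limit or range.

## Working session

There is one attempt and no reset: what is moved stays moved. The work goes in short steps, Python scripts to look and compute and a tool call to move; the robot and the scene stay as the last step left them, time stands still between calls to the robot, and variables do not carry over. Pictures are saved under pics/ and viewed, at most 10 in all, crops included, and the job is handed in when it is done.

Besides the shell and the picture viewer there is one more tool, called after "Request:" as name(argument=value, ...) on one line, values as JSON. send_rows: Moves the arm, as the interface text tells. Its arguments: {"type":"object","properties":{"series":{"type":"array"}},"required":["series"]}

```bash
mkdir -p pics; python3 - <<'E'
from rig import *
import cv2,numpy as np
for n in("scene","top"):
    p,d=grab_frame(n);cv2.imwrite(f"pics/{n}0.png",p);np.save(f"pics/{n}0.npy",d)
    c=get_calibration(n);print(n,{k:(np.round(v,3).tolist() if k=="cam_to_world" else v) for k,v in c.items()})
s=get_state();print(s)
E
```

```text
scene {'fx': 504.5901461908708, 'fy': 504.5901461908708, 'cx': 280.208956432896, 'cy': 215.4200705409895, 'cam_to_world': [[-0.756, 0.465, -0.461, -46.793], [-0.655, -0.543, 0.526, 560.835], [-0.005, 0.699, 0.715, 925.753], [0.0, 0.0, 0.0, 1.0]]}
top {'fx': 503.34207409556967, 'fy': 503.34207409556967, 'cx': 274.4260788186684, 'cy': 205.3030546565276, 'cam_to_world': [[-0.014, 0.988, -0.152, 270.222], [-1.0, -0.012, 0.013, -25.136], [0.011, 0.152, 0.988, 1546.605], [0.0, 0.0, 0.0, 1.0]]}
{'t': 0.1, 'joints': array([-1.48508615e+00,  1.58973101e-01,  1.59810453e+00, -5.30525640e-05,
        1.38621669e+00, -2.10098721e-01]), 'qd': array([ 0.00058148, -0.00205593, -0.00322956,  0.00057294, -0.00045459,
       -0.00089414]), 'effort': array([ 9.61805517e-05, -3.86502886e+01, -3.22959638e+01,  7.01953587e-02,
        3.39742948e-02, -5.54991129e-05]), 'tcp_pos': array([ 167.53415602, -549.45164425,  213.72554245]), 'eef_rot': array([-3.10560764e+00, -4.62727697e-01, -8.43423503e-05]), 'force': array([0.29119387, 0.03908872, 0.51209921]), 'ft_torque': array([ 0.01955369,  0.02195695, -0.00148263]), 'finger_force': 0.0, 'finger_gap': 92.02029883530562}
```

View pics/top0.png

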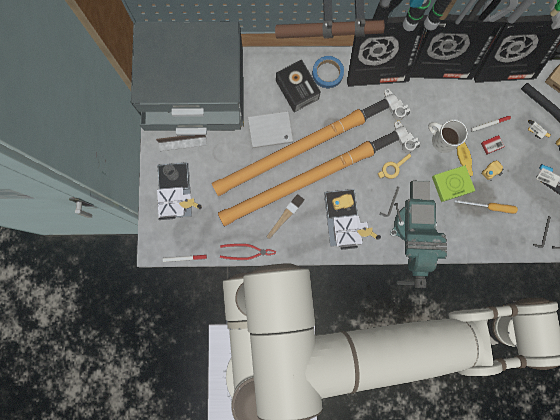

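View pics/scene0.png

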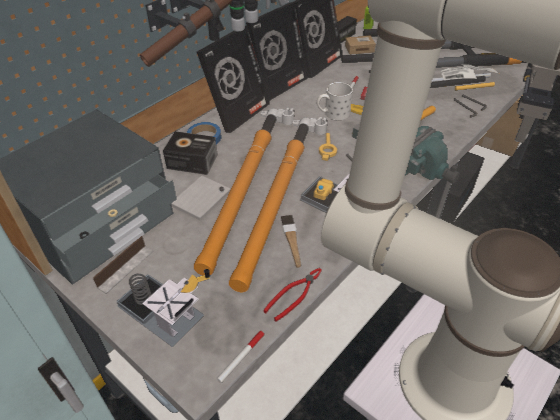

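The top view shows the spring tray at about (173,192), with its sign at (171,203) and knob near (197,206). The caliper tray is at (345,220). The scene view shows the spring tray at (165,300). I'll zoom in on the spring tray in both.

```bash
cat > h.py <<'E'
from rig import *
import cv2,numpy as np
from scipy.spatial.transform import Rotation as R
def ray(n,u,v,z):
    c=get_calibration(n);T=np.array(c["cam_to_world"])
    d=T[:3,:3]@np.array([(u-c["cx"])/c["fx"],-(v-c["cy"])/c["fy"],-1]);o=T[:3,3]
    return o+d*(z-o[2])/d[2]
def proj(n,P):
    c=get_calibration(n);T=np.array(c["cam_to_world"]);q=T[:3,:3].T@(np.array(P,float)-T[:3,3])
    return c["cx"]+c["fx"]*q[0]/-q[2],c["cy"]-c["fy"]*q[1]/-q[2]
E
python3 - <<'E'
from h import *
a=cv2.imread("pics/top0.png")[150:230,140:220];b=cv2.imread("pics/scene0.png")[255:355,110:230]
a=cv2.resize(a,(400,400),interpolation=cv2.INTER_CUBIC);b=cv2.resize(b,(400,333),interpolation=cv2.INTER_CUBIC)
b=cv2.copyMakeBorder(b,0,67,0,0,0);cv2.imwrite("pics/crop0.png",np.hstack([a,b]))
for uv in [(173,192),(171,203),(197,206)]: print(ray("top",*uv,85))
E
```

```text
[538.76370379 253.19783942  85.        ]
[506.04236416 258.51474329  85.        ]
[496.18172762 182.29592876  85.        ]
```

View pics/crop0.png

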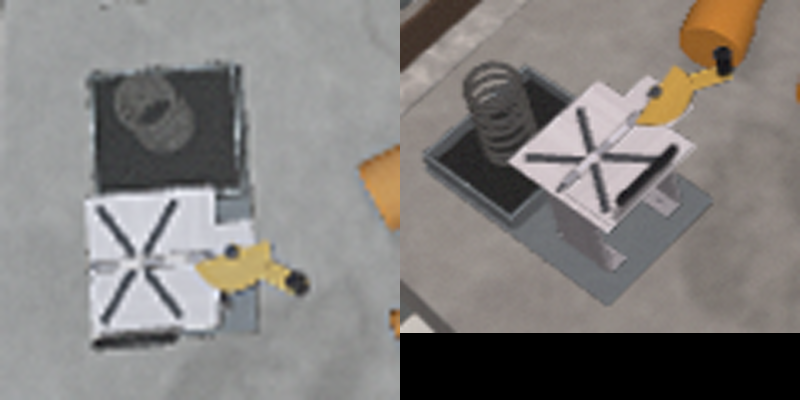

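```bash
python3 - <<'E'
from h import *
t=lambda x,y:(140+x/5-.4,150+y/5-.4)
s=lambda x,y:(110+(x-400)*.3-.3,255+y*.3-.3)
for n,p,z in [("pivot",(233,250),92),("knob",(298,280),105),("lipL",(95,343),111),("lipR",(178,338),111),("hinge",(140,262),86),("baseFR",(258,333),6),("rimRL",(90,72),20),("rimRR",(242,68),20),("rimFL",(98,190),20),("plateFL",(90,335),85),("boardRL",(85,197),81),("boardRR",(213,187),81)]:
    print(n,ray("top",*t(*p),z).round(1))
print()
for n,p,z in [("pivot",(652,92),92),("knob",(723,60),103),("lipL",(620,203),111),("lipR",(678,152),111),("baseFR",(714,200),6),("baseFL",(610,305),6),("baseRL",(425,158),6)]:
    print(n,ray("scene",*s(*p),z).round(1))
E
```

```text
pivot [514.4 213.   92. ]
knob [494.2 173.1 105. ]
lipL [458.1 288.2 111. ]
lipR [460.4 240.7 111. ]
hinge [509.  268.3  86. ]
baseFR [476.8 211.1   6. ]
rimRL [639.5 314.6  20. ]
rimRR [641.  220.6  20. ]
rimFL [565.  308.2  20. ]
plateFL [466.3 296.9  85. ]
boardRL [549.1 302.4  81. ]
boardRR [554.2 227.1  81. ]

pivot [512.7 218.6  92. ]
knob [490.5 178.2 103. ]
lipL [454.8 290.6 111. ]
lipR [455.8 245.5 111. ]
baseFR [475.3 214.8   6. ]
baseFL [468.2 308.    6. ]
baseRL [643.  316.4   6. ]
```

The crop shows the pivot dot at (233,250), the knob at (298,280) and the lip guard from (95,343) to (178,338). Triangulated, the hinge is near (509.6,262), the pivot near (512,215), the tray yaw about 0.055 and the keeper at about 0.27 rad. Next I'll check what stands tall near the path.

```bash
python3 - <<'E'
from h import *
v,u=np.mgrid[0:420,0:560]
H={}
for n in("top","scene"):
    d=np.load(f"pics/{n}0.npy");c=get_calibration(n);T=np.array(c["cam_to_world"])
    P=np.stack([(u-c["cx"])/c["fx"]*d,-(v-c["cy"])/c["fy"]*d,-d],-1)@T[:3,:3].T+T[:3,3]
    P=P[d>0]
    print(n)
    for x0 in range(200,800,50):
        row=[]
        for y0 in range(-600,500,50):
            m=(P[:,0]>=x0)&(P[:,0]<x0+50)&(P[:,1]>=y0)&(P[:,1]<y0+50)
            row.append(int(P[m,2].max()) if m.any() else -999)
        print(x0,row)
s=get_state();M=R.from_rotvec(s["eef_rot"]).as_matrix();print(M.round(3))
E
```

```text
top
200 [583, 584, 569, 605, 602, -877, -876, -872, -999, 687, 739, 739, 718, 376, -999, -888, -879, -882, -876, -883, -881, -880]
250 [-882, -878, 119, 99, -878, -879, -881, -882, -999, -999, 737, 739, 722, 371, -999, -888, -877, -884, -880, -882, -879, -881]
300 [7, 146, 148, 146, 9, 6, 9, 12, 12, 9, 705, 707, 17, 20, 19, 18, 18, 18, 10, 6, -875, -879]
350 [12, 149, 148, 149, 9, 115, 118, 119, 9, 9, 9, 19, 18, 18, 18, 18, 17, 17, 9, 8, -897, -888]
400 [8, 133, 139, 142, 21, 109, 97, 93, 9, 9, 14, 16, 9, 26, 45, 10, 12, 9, 7, 8, -999, -999]
450 [13, 106, 109, 108, 14, 9, 88, 88, 12, 14, 18, 30, 51, 54, 53, 114, 119, 120, 11, 7, -999, 147]
500 [33, 93, 101, 99, 11, 13, 42, 55, 10, 35, 51, 52, 54, 50, 48, 96, 100, 94, 83, 12, -999, 661]
550 [34, 89, 95, 20, 20, 10, 22, 47, 54, 53, 53, 44, 49, 52, 55, 9, 85, 88, 23, 8, -999, 669]
600 [31, 10, 18, 22, 21, 44, 52, 53, 52, 45, 50, 53, 53, 50, 9, 8, 24, 82, 24, 8, -999, 674]
650 [97, 92, 48, 42, 49, 56, 53, 51, 50, 54, 53, 51, 17, 9, 9, 8, 8, 9, 8, 8, -999, 681]
700 [94, 95, 49, 53, 46, 38, 50, 52, 55, 50, 23, 21, 21, 138, 142, 180, 177, 1
[... 762 characters left out ...]
, 38, 47, 50, 51, 111, 114, 116, 82, 4, -999, 156]
500 [-650, -653, 85, 9, 3, 3, 40, 50, 25, 37, 47, 50, 49, 47, 50, 92, 94, 89, 84, 4, -999, 461]
550 [-654, 3, 87, 76, 15, 5, 21, 43, 48, 50, 49, 45, 46, 49, 52, 33, 83, 81, 22, 4, -999, -999]
600 [4, 4, 12, 16, 15, 42, 49, 51, 50, 43, 45, 50, 48, 46, 6, 4, 21, 76, 23, 5, -999, -999]
650 [91, 90, 43, 42, 43, 53, 48, 48, 49, 49, 48, 48, 15, 5, 4, 6, 7, 7, 9, 4, -999, -999]
700 [94, 92, 45, 47, 42, 31, 48, 50, 48, 46, 22, 15, 17, 141, 141, 177, 177, 177, 143, 3, -999, -999]
750 [86, 4, 42, 45, 41, 53, 53, 49, 4, 5, 18, 17, 15, 217, 217, 218, 217, 218, 217, 217, -999, -999]
[[ 0.957  0.292 -0.   ]
 [ 0.292 -0.957  0.002]
 [ 0.    -0.002 -1.   ]]
```

Request:
send_rows(series=[[0.024, -0.03, -0.014, 0, 0, 0, 0], [0.048, -0.06, -0.028, 0, 0, 0, 0], [0.072, -0.09, -0.042, 0, 0, 0, 0], [0.096, -0.12, -0.056, 0, 0, 0, 0], [0.12, -0.15, -0.07, 0, 0, 0, 0]])

```text
t: 0.52
tcp_pos: [238.9, -369.5, 284.6]
eef_rot: [-3.106, -0.462, -0.0]
force: [1.2, -0.2, 0.5]
finger_gap: 60.5
finger_force: 0.0
```

Request:
send_rows(series=[[0.024, -0.031, 0, 0, 0, 0, 0], [0.048, -0.062, 0, 0, 0, 0, 0], [0.072, -0.093, 0, 0, 0, 0, 0], [0.096, -0.124, 0, 0, 0, 0, 0], [0.12, -0.155, 0, 0, 0, 0, 0]])

```text
t: 0.93
tcp_pos: [308.3, -186.4, 284.3]
eef_rot: [-3.107, -0.462, -0.0]
force: [0.7, -0.7, 0.7]
finger_gap: 27.1
finger_force: 0.0
```

Request:
send_rows(series=[[0.024, -0.031, 0, 0, 0, 0, 0], [0.048, -0.062, 0, 0, 0, 0, 0], [0.072, -0.093, 0, 0, 0, 0, 0], [0.096, -0.124, 0, 0, 0, 0, 0], [0.12, -0.155, 0, 0, 0, 0, 0]])

```text
t: 1.35
tcp_pos: [377.9, -3.0, 284.5]
eef_rot: [3.107, 0.463, 0.001]
force: [0.4, -0.6, 0.4]
finger_gap: 0.6
finger_force: 0.0
```

Request:
send_rows(series=[[0.024, -0.031, 0.005, 0, 0, 3, 0], [0.048, -0.062, 0.015, 0, 0, 6, 0], [0.072, -0.093, 0.03, 0, 0, 9, 0], [0.096, -0.124, 0.045, 0, 0, 12, 0], [0.12, -0.15, 0.06, 0, 0, 14, 0]])

```text
t: 1.77
tcp_pos: [448.8, 176.0, 223.7]
eef_rot: [-3.14, -0.079, 0.0]
force: [0.9, -1.1, 0.5]
finger_gap: 0.1
finger_force: 0.0
```

Request:
send_rows(series=[[0, 0, 0.03, 0, 0, 0, 0], [0, 0, 0.06, 0, 0, 0, 0], [0, 0, 0.09, 0, 0, 0, 0], [0.003, 0, 0.11, 0, 0, 0, 0], [0.006, 0, 0.125, 0, 0, 0, 0]])

```text
t: 2.18
tcp_pos: [452.8, 173.7, 96.6]
eef_rot: [3.14, 0.081, -0.007]
force: [0.2, -0.8, -1.0]
finger_gap: 0.3
finger_force: 0.0
```

```bash
cat > look.py <<'E'
import sys
from h import *
k=sys.argv[1]
a=cv2.resize(grab_frame("top")[0][150:230,140:220],(400,400),interpolation=cv2.INTER_CUBIC)
b=cv2.resize(grab_frame("scene")[0][235:355,110:230],(400,400),interpolation=cv2.INTER_CUBIC)
cv2.imwrite(f"pics/{k}.png",np.hstack([a,b]))
s=get_state();print(s["tcp_pos"].round(1),s["force"].round(2))
E
python3 look.py a1
```

```text
[452.3 173.4  96.5] [-0.58 -0.39 -0.43]
```

View pics/a1.png

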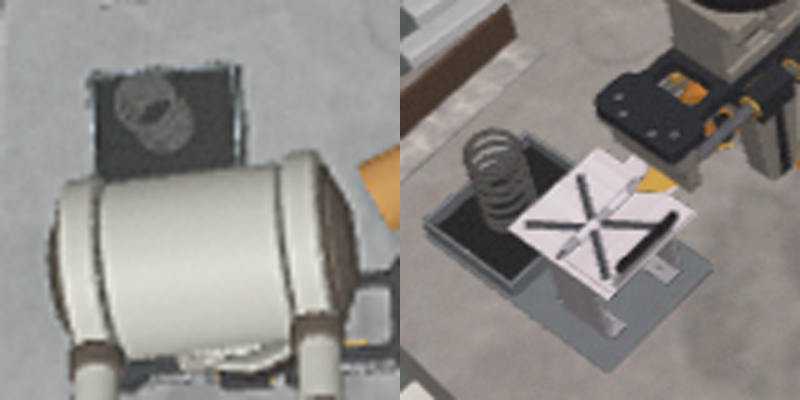

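The gripper stands clear in front of the knob, with the keeper visible at (655,182). Now I'll push rearward.

Request:
send_rows(series=[[0.007, 0, 0, 0, 0, 0, 0], [0.014, 0, 0, 0, 0, 0, 0], [0.02, 0, 0, 0, 0, 0, 0], [0.026, 0, 0, 0, 0, 0, 0], [0.032, 0, 0, 0, 0, 0, 0]])

```text
t: 2.7
tcp_pos: [487.9, 175.3, 100.4]
eef_rot: [3.14, 0.081, 0.001]
force: [-0.5, 0.2, 0.7]
finger_gap: 0.2
finger_force: 0.5
```

Request:
send_rows(series=[[0.005, 0, 0, 0, 0, 0, 0], [0.01, 0, 0, 0, 0, 0, 0], [0.015, 0, 0, 0, 0, 0, 0], [0.02, 0, 0, 0, 0, 0, 0], [0.025, 0, 0, 0, 0, 0, 0]])

```text
t: 3.12
tcp_pos: [512.3, 176.8, 99.6]
eef_rot: [-3.14, -0.081, 0.0]
force: [-1.4, 0.5, -0.0]
finger_gap: 0.3
finger_force: 0.4
```

Request:
send_rows(series=[[0.005, 0, 0, 0, 0, 0, 0], [0.01, 0, 0, 0, 0, 0, 0], [0.015, 0, 0, 0, 0, 0, 0], [0.02, 0, 0, 0, 0, 0, 0], [0.02, 0, 0, 0, 0, 0, 0]])

```text
t: 3.53
tcp_pos: [532.6, 177.7, 99.6]
eef_rot: [-3.14, -0.081, -0.0]
force: [-0.3, 1.4, -0.4]
finger_gap: 0.7
finger_force: 0.1
```

Request:
send_rows(series=[[-0.02, 0, -0.01, 0, 0, 0, 0], [-0.05, 0, -0.03, 0, 0, 0, 0], [-0.08, 0, -0.05, 0, 0, 0, 0], [-0.1, 0, -0.06, 0, 0, 0, 0], [-0.112, 0, -0.06, 0, 0, 0, 0]])

```text
t: 3.95
tcp_pos: [420.1, 172.1, 162.3]
eef_rot: [-3.14, -0.082, -0.008]
force: [-0.1, -0.2, 0.8]
finger_gap: 0.3
finger_force: 0.0
```

Request:
send_rows(series=[[0, -0.025, 0, 0, 0, 0, 0], [0, -0.05, 0, 0, 0, 0, 0], [0, -0.075, 0, 0, 0, 0, 0], [0, -0.09, 0, 0, 0, 0, 0], [0, -0.09, 0, 0, 0, 0, 0]])

```text
t: 4.37
tcp_pos: [415.4, 263.9, 160.0]
eef_rot: [-3.14, -0.085, -0.002]
force: [-0.2, -0.5, -0.5]
finger_gap: 0.3
finger_force: 0.0
```

```bash
python3 look.py a2
```

```text
[415.5 261.7 159.7] [ 0.47 -0.44  0.15]
```

View pics/a2.png

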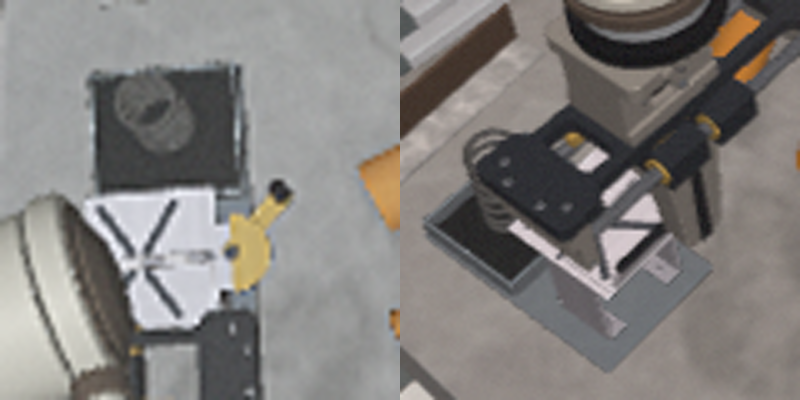

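The keeper is now about a quarter turn on: the knob is at (280,190) at the rear right and the half-moon is clear of the plate. Next I'll lower the fingertips in front of the lip.

Request:
send_rows(series=[[0.003, -0.003, 0.015, 0, 0, 0, 0], [0.006, -0.006, 0.03, 0, 0, 0, 0], [0.008, -0.006, 0.045, 0, 0, 0, 0], [0.01, -0.006, 0.06, 0, 0, 0, 0], [0.012, -0.006, 0.06, 0, 0, 0, 0]])

```text
t: 4.88
tcp_pos: [425.2, 266.4, 96.6]
eef_rot: [3.138, 0.079, -0.008]
force: [0.1, -0.3, -0.5]
finger_gap: 0.4
finger_force: 0.0
```

Request:
send_rows(series=[[0.006, 0, 0, 0, 0, 0, 0], [0.012, 0, 0, 0, 0, 0, 0], [0.017, 0, 0, 0, 0, 0, 0], [0.021, 0, -0.004, 0, 0, 0, 0], [0.025, 0, -0.009, 0, 0, 0, 0]])

```text
t: 5.3
tcp_pos: [450.0, 269.5, 108.6]
eef_rot: [3.14, 0.081, -0.01]
force: [-5.8, -0.1, 3.2]
finger_gap: 0.4
finger_force: 3.0
```

Request:
send_rows(series=[[0.003, 0, -0.004, 0, 0, 0, 0], [0.007, 0, -0.008, 0, 0, 0, 0], [0.012, 0, -0.015, 0, 0, 0, 0], [0.017, 0, -0.019, 0, 0, 0, 0], [0.023, 0, -0.023, 0, 0, 0, 0]])

```text
t: 5.72
tcp_pos: [476.0, 271.0, 132.6]
eef_rot: [-3.14, -0.081, -0.002]
force: [-0.5, 0.3, 0.8]
finger_gap: 0.3
finger_force: 0.5
```

Request:
send_rows(series=[[0.007, 0, -0.002, 0, 0, 0, 0], [0.014, 0, -0.004, 0, 0, 0, 0], [0.021, 0, -0.005, 0, 0, 0, 0], [0.028, 0, -0.005, 0, 0, 0, 0], [0.034, 0, -0.004, 0, 0, 0, 0]])

```text
t: 6.13
tcp_pos: [510.3, 272.8, 136.0]
eef_rot: [-3.14, -0.081, -0.002]
force: [-0.4, 0.6, 2.2]
finger_gap: 0.4
finger_force: 1.3
```

```bash
python3 look.py a3
```

```text
[510.  272.4 135.4] [0.02 0.09 1.59]
```

View pics/a3.png

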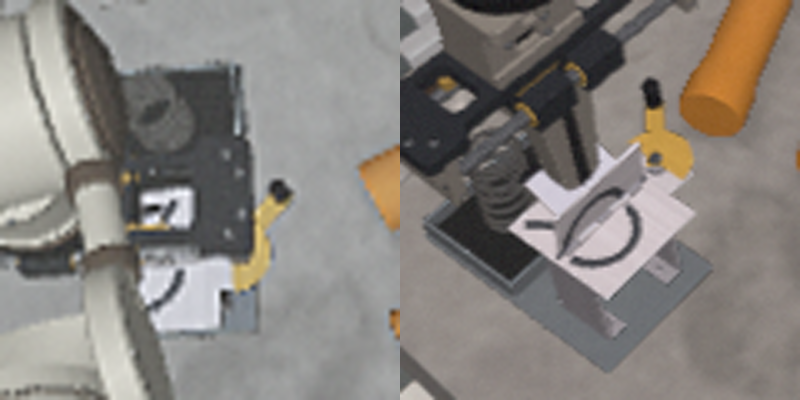

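The scene crop shows the plate about upright, with its face at (600,215), half the ring visible and the fingertips pressing on the lip. I'll continue over and down.

Request:
send_rows(series=[[0.006, 0, 0.001, 0, 0, 0, 0], [0.012, 0, 0.004, 0, 0, 0, 0], [0.018, 0, 0.008, 0, 0, 0, 0], [0.023, 0, 0.011, 0, 0, 0, 0], [0.027, 0, 0.016, 0, 0, 0, 0]])

```text
t: 6.65
tcp_pos: [538.8, 274.5, 121.2]
eef_rot: [-3.139, -0.08, -0.009]
force: [4.8, 1.1, 10.4]
finger_gap: 0.5
finger_force: 5.3
```

Request:
send_rows(series=[[0.002, 0, 0.005, 0, 0, 0, 0], [0.004, 0, 0.01, 0, 0, 0, 0], [0.005, 0, 0.015, 0, 0, 0, 0], [0.006, 0, 0.019, 0, 0, 0, 0], [0.006, 0, 0.023, 0, 0, 0, 0]])

```text
t: 7.07
tcp_pos: [541.8, 274.1, 95.8]
eef_rot: [3.14, 0.081, -0.001]
force: [0.7, 0.2, 1.7]
finger_gap: 0.2
finger_force: 0.5
```

Request:
send_rows(series=[[0, 0, 0.003, 0, 0, 0, 0], [0, 0, 0.006, 0, 0, 0, 0], [0, 0, 0.008, 0, 0, 0, 0], [0, 0, 0.009, 0, 0, 0, 0], [0, 0, 0.01, 0, 0, 0, 0]])

```text
t: 7.48
tcp_pos: [541.3, 274.2, 86.1]
eef_rot: [3.14, 0.081, -0.002]
force: [-1.7, -1.1, 4.5]
finger_gap: 0.4
finger_force: 1.9
```

Request:
send_rows(series=[[0, 0, 0.001, 0, 0, 0, 0], [0, 0, 0.001, 0, 0, 0, 0], [0, 0, 0.001, 0, 0, 0, 0]])

```text
t: 7.73
tcp_pos: [541.7, 274.4, 86.1]
eef_rot: [3.141, 0.081, -0.0]
force: [-2.8, -0.9, 4.2]
finger_gap: 0.9
finger_force: 2.3
```

Request:
send_rows(series=[[0, 0, 0.001, 0, 0, 0, 0], [0, 0, 0.001, 0, 0, 0, 0], [0, 0, 0.001, 0, 0, 0, 0]])

```text
t: 7.98
tcp_pos: [541.8, 274.4, 86.0]
eef_rot: [3.14, 0.081, -0.0]
force: [-4.7, -1.2, 9.6]
finger_gap: 0.4
finger_force: 4.9
```

The plate has bottomed at z = 86. I'll lift and go to the right of the knob.

Request:
send_rows(series=[[0, 0, -0.02, 0, 0, 0, 0], [0, 0, -0.045, 0, 0, 0, 0], [0, 0, -0.065, 0, 0, 0, 0], [0.003, 0.025, -0.065, 0, 0, 0, 0], [0.006, 0.05, -0.065, 0, 0, 0, 0]])

```text
t: 8.4
tcp_pos: [551.6, 225.3, 151.5]
eef_rot: [-3.14, -0.085, -0.007]
force: [-0.1, -1.3, 0.3]
finger_gap: 0.5
finger_force: 0.0
```

Request:
send_rows(series=[[0, 0.025, 0, 0, 0, 0, 0], [0, 0.05, 0, 0, 0, 0, 0], [0, 0.07, 0, 0, 0, 0, 0], [0, 0.078, 0, 0, 0, 0, 0], [0, 0.078, 0, 0, 0, 0, 0]])

```text
t: 8.82
tcp_pos: [554.6, 145.5, 149.5]
eef_rot: [3.141, 0.077, 0.0]
force: [-0.6, 0.3, -0.0]
finger_gap: 0.5
finger_force: 0.0
```

```bash
python3 look.py a4
```

```text
[554.4 147.4 149.5] [0.2  0.44 0.57]
```

View pics/a4.png

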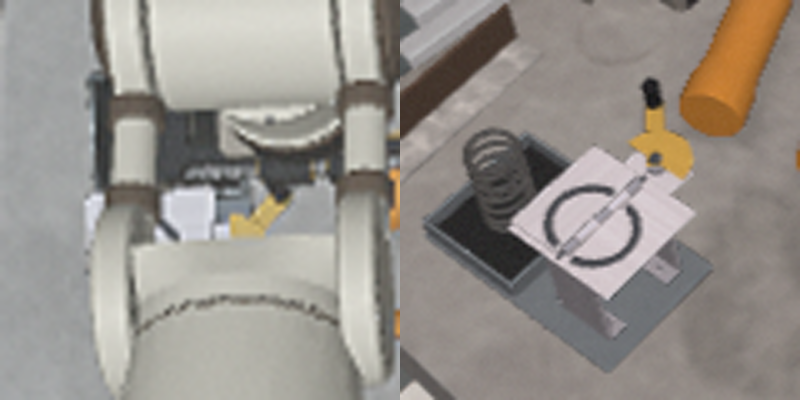

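The ring shows and the plate lies flat, with the knob at (652,93) of the crop. I'll check where the knob and the tool are before descending.

```bash
python3 - <<'E'
from h import *
print("knob",ray("scene",185.3,262.6,103).round(1), "tool px",proj("scene",get_state()["tcp_pos"]))
E
```

```text
knob [543.8 188.9 103. ] tool px (np.float64(193.7984475658088), np.float64(234.06205275481096))
```

Request:
send_rows(series=[[0, 0, 0.02, 0, 0, 0, 0], [0, 0, 0.04, 0, 0, 0, 0], [0, 0, 0.052, 0, 0, 0, 0], [0, -0.006, 0.052, 0, 0, 0, 0], [0, -0.012, 0.052, 0, 0, 0, 0]])

```text
t: 9.33
tcp_pos: [553.2, 159.9, 97.1]
eef_rot: [-3.14, -0.081, 0.002]
force: [-0.6, -0.7, 0.4]
finger_gap: 0.4
finger_force: 0.0
```

Request:
send_rows(series=[[0, -0.005, 0, 0, 0, 0, 0], [0, -0.01, 0, 0, 0, 0, 0], [0, -0.015, 0, 0, 0, 0, 0], [0, -0.02, 0, 0, 0, 0, 0], [0, -0.025, 0, 0, 0, 0, 0]])

```text
t: 9.75
tcp_pos: [553.1, 184.3, 98.4]
eef_rot: [-3.14, -0.081, -0.002]
force: [0.2, -2.4, 0.2]
finger_gap: 0.2
finger_force: 0.6
```

Request:
send_rows(series=[[0, -0.005, 0, 0, 0, 0, 0], [0, -0.01, 0, 0, 0, 0, 0], [0, -0.015, 0, 0, 0, 0, 0], [0, -0.02, 0, 0, 0, 0, 0], [0, -0.025, 0, 0, 0, 0, 0]])

```text
t: 10.17
tcp_pos: [551.0, 209.3, 97.4]
eef_rot: [-3.14, -0.081, 0.001]
force: [-0.0, -0.6, 0.0]
finger_gap: 0.4
finger_force: 0.3
```

Request:
send_rows(series=[[-0.002, -0.003, 0, 0, 0, 0, 0], [-0.004, -0.006, 0, 0, 0, 0, 0], [-0.006, -0.009, 0, 0, 0, 0, 0], [-0.007, -0.011, 0, 0, 0, 0, 0], [-0.007, -0.012, 0, 0, 0, 0, 0]])

```text
t: 10.58
tcp_pos: [543.1, 220.6, 97.5]
eef_rot: [3.14, 0.081, -0.001]
force: [-0.6, -0.7, 0.4]
finger_gap: 0.5
finger_force: 0.5
```

Request:
send_rows(series=[[0, -0.001, 0, 0, 0, 0, 0], [0, -0.002, 0, 0, 0, 0, 0], [0, -0.003, 0, 0, 0, 0, 0], [0, -0.003, 0, 0, 0, 0, 0]])

```text
t: 10.92
tcp_pos: [543.4, 223.4, 97.5]
eef_rot: [3.141, 0.081, -0.001]
force: [-0.5, -1.1, -0.3]
finger_gap: 0.7
finger_force: 0.4
```

Request:
send_rows(series=[[0, -0.001, 0, 0, 0, 0, 0], [0, -0.002, 0, 0, 0, 0, 0], [0, -0.002, 0, 0, 0, 0, 0], [0, -0.002, 0, 0, 0, 0, 0]])

```text
t: 11.25
tcp_pos: [543.4, 225.4, 97.6]
eef_rot: [-3.14, -0.081, -0.0]
force: [-0.6, -1.5, 0.1]
finger_gap: 0.2
finger_force: 0.4
```

Request:
send_rows(series=[[0, -0.001, 0, 0, 0, 0, 0], [0, -0.001, 0, 0, 0, 0, 0], [0, -0.001, 0, 0, 0, 0, 0]])

```text
t: 11.5
tcp_pos: [543.3, 226.4, 97.6]
eef_rot: [-3.141, -0.081, -0.0]
force: [-0.1, -0.8, -0.7]
finger_gap: 0.3
finger_force: 0.5
```

Request:
send_rows(series=[[0, -0.001, 0, 0, 0, 0, 0], [0, -0.002, 0, 0, 0, 0, 0], [0, -0.002, 0, 0, 0, 0, 0]])

```text
t: 11.75
tcp_pos: [543.2, 228.4, 97.6]
eef_rot: [3.14, 0.081, -0.0]
force: [-0.8, -1.6, 0.6]
finger_gap: 0.1
finger_force: 0.6
```

Request:
send_rows(series=[[0, -0.001, 0, 0, 0, 0, 0], [0, -0.001, 0, 0, 0, 0, 0], [0, -0.001, 0, 0, 0, 0, 0]])

```text
t: 12.0
tcp_pos: [543.2, 229.4, 97.6]
eef_rot: [-3.14, -0.081, -0.0]
force: [0.6, -1.5, -0.3]
finger_gap: 0.2
finger_force: 0.6
```

Request:
send_rows(series=[[0, -0.001, 0, 0, 0, 0, 0], [0, -0.002, 0, 0, 0, 0, 0], [0, -0.002, 0, 0, 0, 0, 0]])

```text
t: 12.25
tcp_pos: [543.0, 231.4, 97.6]
eef_rot: [3.14, 0.081, -0.0]
force: [-1.5, -1.5, -0.2]
finger_gap: 0.5
finger_force: 0.9
```

```bash
python3 look.py a5
```

```text
[543.1 231.4  97.6] [-0.94 -1.51  0.82]
```

View pics/a5.png

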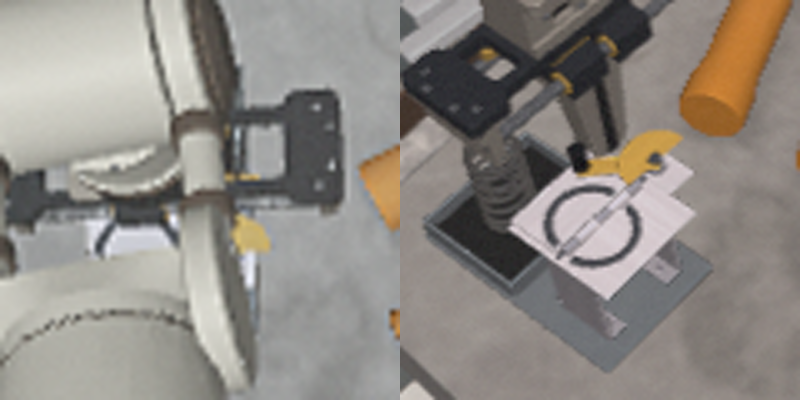

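The scene crop shows the knob at (577,157) above the turned plate, with the half-moon on the rear right. I'll measure the angle.

```bash
python3 - <<'E'
from h import *
k=ray("scene",162.8,282,103);k2=ray("scene",110+.3*579-.3,235+.3*148-.3,110);p=np.array([512.7,218.6])
for q in(k,k2):
    d=q[:2]-p;print(q.round(1),d.round(1),np.linalg.norm(d).round(1),np.degrees(np.arctan2(d[1],d[0]))-3.1,"goal 45")
E
```

```text
[540.4 252.3 103. ] [27.7 33.7] 43.6 47.46487426801698 goal 45
[356.7  91.8 110. ] [-156.  -126.8] 201.1 -143.99190004135062 goal 45
```

Request:
send_rows(series=[[0, -0.001, 0, 0, 0, 0, 0], [0, -0.002, 0, 0, 0, 0, 0], [0, -0.002, 0, 0, 0, 0, 0]])

```text
t: 12.6
tcp_pos: [542.9, 232.7, 97.5]
eef_rot: [3.139, 0.081, -0.001]
force: [-2.2, -4.8, 0.9]
finger_gap: 0.4
finger_force: 2.3
```

Request:
send_rows(series=[[0, -0.001, 0, 0, 0, 0, 0], [0, -0.001, 0, 0, 0, 0, 0], [0, -0.001, 0, 0, 0, 0, 0]])

```text
t: 12.85
tcp_pos: [542.8, 232.9, 97.4]
eef_rot: [3.138, 0.081, -0.001]
force: [-1.2, -6.9, 0.2]
finger_gap: 0.0
finger_force: 3.6
```

The keeper is at its stop: the TCP stalled and the force rose to 7 N. I'll back off and clear the scene.

Request:
send_rows(series=[[0, 0.006, 0, 0, 0, 0, 0], [0, 0.012, 0, 0, 0, 0, 0], [0, 0.014, -0.02, 0, 0, 0, 0], [0, 0.014, -0.05, 0, 0, 0, 0], [0, 0.014, -0.08, 0, 0, 0, 0]])

```text
t: 13.27
tcp_pos: [543.1, 220.1, 177.8]
eef_rot: [-3.14, -0.08, 0.002]
force: [0.6, -0.3, -0.5]
finger_gap: 0.0
finger_force: 0.0
```

Request:
send_rows(series=[[0, 0.03, -0.02, 0, 0, 0, 0], [0, 0.07, -0.03, 0, 0, 0, 0], [0, 0.11, -0.03, 0, 0, 0, 0], [0, 0.14, -0.03, 0, 0, 0, 0], [0, 0.14, -0.03, 0, 0, 0, 0]])

```text
t: 13.68
tcp_pos: [551.9, 75.7, 208.4]
eef_rot: [3.139, 0.072, 0.004]
force: [-0.6, 0.1, 0.3]
finger_gap: 0.7
finger_force: 0.0
```

```bash
python3 look.py a6
```

```text
[551.3  79.8 207.9] [-0.38 -0.47  0.05]
```

View pics/a6.png

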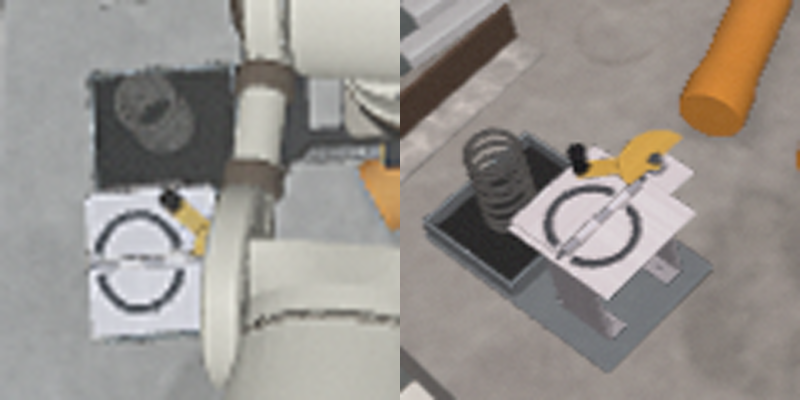

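The ring is complete and the plate lies flat. The keeper sits over the turned plate with its knob at the rear left (577,157), the spring hasn't moved, and the arm is clear.

```bash
python3 -c "
from rig import *
print(finish_job())"
```

```text
the job is handed in; nothing more can be done
None
```

The job is done and handed in: the spring tray's plate lies flat showing the ring, and the keeper is pushed to its stop over the plate, with the arm clear and about 14 s of the 64 s used.

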